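Sweep casting scrap off the bench plate into the blue tray

TASK

Clear the scrap from the raised grey bench plate: with the fingertips, sweep the three brass-coloured casting buttons across the plate and over its edge into the blue tray, without picking any of them up. Leave the stone die standing among them, the jaw model, the pink denture and the other things on the bench where they are; no button belongs in the red tray.

Things in the scene. Friction and masses are not known exactly. Their poses are not given: they have to be found in the camera images.
- button_a: brass-coloured casting button (scrap left from a dental casting): a flat disc 26 mm across and 10 mm thick with a thin 8 mm sprue stub, 7 mm high, standing up from its middle; about 46 g, does not roll. Lies flat on the plate at the start. Origin: centre of its underside.
- button_b: brass-coloured casting button (scrap left from a dental casting): a flat disc 26 mm across and 10 mm thick with a thin 8 mm sprue stub, 7 mm high, standing up from its middle; about 46 g, does not roll. Lies flat on the plate at the start. Origin: centre of its underside.
- button_c: brass-coloured casting button (scrap left from a dental casting): a flat disc 26 mm across and 10 mm thick with a thin 8 mm sprue stub, 7 mm high, standing up from its middle; about 46 g, does not roll. Lies flat on the plate at the start. Origin: centre of its underside.
- plate: fixed flat grey bench plate, 240 mm (its x) by 260 mm (its y), 30 mm thick, no rim. Origin: centre of its underside, on the table; z up. A tray stands along each y edge (y = +-130 mm). The buttons and the die stand one each in four lanes along y, at x = -95, -55, -15, +25 mm (+-4 mm), in random order, within 65 mm of y = 0; model and denture stand beyond x = +55 mm.
- tray_blue: fixed blue open tray, 240 mm (x) by 100 mm (y), 25 mm high, walls and floor 3 mm; its rim is 5 mm below the plate's top. Stands 1 mm from one y edge of the plate, parallel to it, left or right (it may change places with the red tray). Origin: centre of its underside, on the table, 181 mm from the plate's origin.
- tray_red: fixed red open tray of the same size, against the other y edge of the plate; stays empty. Origin: centre of its underside.
- die: stone die, to be left alone: a terracotta stem 20 mm across with a white tooth on top, 32 mm tall in all, 25 g, stands loose on the plate among the buttons and topples easily. Origin: centre of its underside.
- model: plaster jaw model, to be left alone: 50 mm (x) by 62 mm (y), 28 mm tall, loose on the plate near its +x edge. Origin: centre of its underside.
- denture: pink denture with white teeth, to be left alone: 45 mm (x) by 60 mm (y), 20 mm tall, loose on the plate near its +x edge. Origin: centre of its underside.
- spatula: wax spatula, 170 mm long, lying loose on the table right of the plate; bystander. Origin: its underside, about mid-length.
- jar: amber glass jar with a white cap, 60 mm across, 75 mm tall, loose on the table right of the plate; bystander. Origin: centre of its underside.
- spray: orange spray bottle with a white head, 72 mm across, 174 mm tall, loose on the table left of the plate; bystander. Origin: centre of its underside.

How it is judged:
By the outcome, as a careful person would: the job done as asked, in the order asked, and still so for the second after the job is handed in, with the robot touching nothing.
It also fails if it takes over 51 s, if anything falls off the work surface, if the arm or the gripper's body presses on something with over 40 N, if the wrist force passes 120 N, or if a joint passes its speed limit or range.

ROBOT

A 6-joint arm with a two-finger parallel gripper is mounted at the origin on the work surface. World frame = base frame: x ahead of the robot, y to its left, z up, the work surface at z = 0. Lengths are in m, angles in rad, forces in N, time in s.
With the tool pointing down it reaches from about 0.3 to 0.95 m from the base axis. Payload 3.1 kg.
Tool frame: the origin (TCP) lies on the centre line of the jaws, within the pads' length; the fingertips stand 25 mm ahead of it and the grasp point (between the pads) lies 6 mm ahead of it; z points along the fingers, y is the line along which they close (so a half turn about z gives the same grasp; the last joint's range is limited). The gripper opens to 85 mm and grips with 20 to 120 N. Pads are 22 mm wide; open, the fingers measure 114 mm over their backs; the gripper's body (76 mm by 85 mm) begins 54 mm behind the grasp point. The pads swing forward as they close: fully open they stand 13 mm farther back than shut.
Start: joints at [-1.217, 0.308, 1.634, -0, 1.2, -0.07], TCP at [0.257, -0.57, 0.256] pointing down, gripper open.
Joint ranges: [-3.06, 3.06], [-0.79, 1.96], [0.05, 2.63], [-1.19, 4.34], [0.05, 2.64], [-2.94, 2.94]. Speed limits (rad/s): [2.79, 2.79, 3.14, 3.14, 3.14, 3.14].

INTERFACE

Orientations are given as a unit quaternion [w, x, y, z].
In Python, from plant import telemetry, vision, workorder gives the robot as it stands.
- The arm moves only by the shell command python3 -m crank 'ROWS' [FORCE]. ROWS is JSON, one flat list of numbers, 7 for each row, row after row: the shift along the tool's x, y, z in units of 25 mm (1.0 is 25 mm), then the turn, a rotation vector about the tool's x, y, z in units of 6 degrees (1.0 is 6 degrees), then the finger opening in mm, from 0 to 85.4. A call has 1 to 10 rows; each row shifts and turns the commanded pose from where the row before left it, along the tool's axes as they then stand; what a row does not reach is not made up. A row lasts 1/8 s, in which the tool goes at most 62.5 mm and 10.7 degrees, less where a joint would pass 70% of its speed; a pose out of reach is approached as far as the arm can. A call is refused whole if a number of a shift passes 1 or a number of a turn 1, either way. A call with a gripper value outside its range is refused whole. The fingers move at their own pace and stop on an object; FORCE is the grip in N (left out, the last holds). Time passes only in rows, so rows that do not move let the fingers close. It gives the time, the measured TCP pose, the force, the opening and the grip force at its end, in the units of the state.
- telemetry.get_obs(): the state, without advancing time (a new reading comes with each control period).
- vision.get_image(name): name is "scene" or "top"; returns the picture (384x512x3 uint8, red, green, blue); there is no depth.
- vision.get_calibration(name): a dict with "fov_y" (degrees; the focal length in pixels is half the picture's height over the tangent of half this angle, whatever the lens; pixels are square), "cx", "cy" (the principal point, pixels), "k1" (the pictures are not rectified: a ray, as slopes to the right and down, at radius r is drawn at 1 + k1 r^2 times it, then the intrinsics apply), "rvec" (rotation vector, rad) and "tvec" (3), from world to camera coordinates, as OpenCV has them. Camera axes: x right, y down, z forward; pixel columns grow to the right and rows downward; lengths in m; the calibration is good to about 2 mm. A picture is of the moment at which its call begins. get_calibration takes no time and is no camera call.
- workorder.finish_job(): hands the job in; it is judged then, once.
The state is a dict: "time": time; "qpos": joint angles; "qd": joint speeds; "joint_torque": joint torques, N m; "eef_pos": TCP position; "eef_rot": TCP orientation; "contact_force": force on the tool from outside, world axes, zero at the start; "ft_torque": the same for the moment, N m; "gripper_width": opening from 0.0 (shut) to 1.0 (fully open); "finger_force": force on a finger pad.
Only numpy, scipy, OpenCV 4.12 (cv2) and the standard library are available. Lean on these libraries where they do the work, as an engineer would, in place of code of your own. Each camera call takes 0.05 s, during which the arm holds its last target. There are 200 camera calls.

## Working session

There is one attempt and no reset: what is moved stays moved. The work goes in short steps, Python scripts to look and compute and a shell command to move; the robot and the scene stay as the last step left them, time stands still between calls to the robot, and variables do not carry over. Pictures are saved under pics/ and viewed, at most 10 in all, crops included, and the job is handed in when it is done.

```bash
ls; mkdir -p pics; python3 - <<'E'
from plant import telemetry, vision
import cv2
for n in("scene","top"):
    im=vision.get_image(n); cv2.imwrite(f"pics/{n}0.png",im[:,:,::-1]); print(vision.get_calibration(n))
print(telemetry.get_obs())
E
```

```text
pics
{'fov_y': 48.06834718901672, 'cx': 260.7759849932204, 'cy': 192.97107586933004, 'k1': -0.07240289192801976, 'rvec': array([ 1.94483878,  1.56651379, -0.59140631]), 'tvec': array([-0.11368501, -0.37943882,  1.50033289])}
{'fov_y': 47.27536232066522, 'cx': 255.91762288253003, 'cy': 195.4764815014284, 'k1': -0.1708559799077248, 'rvec': array([ 2.16537332, -2.16519004,  0.09947891]), 'tvec': array([0.01898295, 0.57063012, 1.17523803])}
{'time': 0.1, 'qpos': array([-1.21669927e+00,  3.08949568e-01,  1.63505152e+00, -5.67847125e-06,
        1.19971161e+00, -6.96901854e-02]), 'qd': array([ 1.25876671e-03,  8.60852613e-04, -3.56836471e-03, -1.00730037e-03,
       -7.82818228e-04,  1.87005825e-05]), 'joint_torque': array([-9.88177599e-04, -4.16408122e+01, -2.77644414e+01, -1.52269727e-04,
        4.00611752e-03, -1.27828901e-05]), 'eef_pos': array([ 0.25674782, -0.56906812,  0.25514585]), 'eef_rot': array([-1.04894560e-03,  9.77633651e-01,  2.10312437e-01, -1.52849181e-04]), 'contact_force': array([-0.15598724, -0.20126   ,  0.01274168]), 'ft_torque': array([0.02348512, 0.03066376, 0.01518215]), 'finger_force': 0.0, 'gripper_width': 0.9969538501450329}
```

View pics/top0.png

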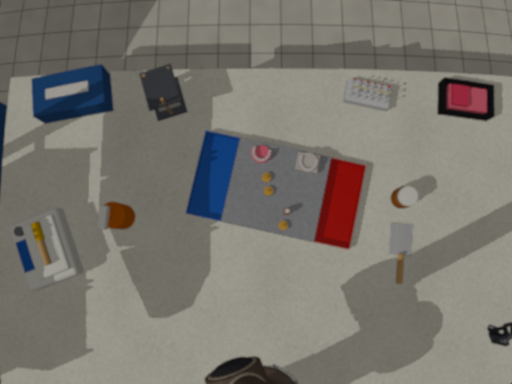

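View pics/scene0.png

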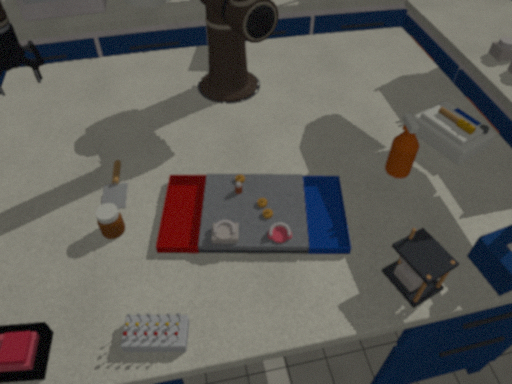

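The top view shows the blue tray on the left (about 215,177) and red on the right (340,203). The buttons are near (267,176), (268,190) and (283,225), and the die is near (288,210). Next I measure these by colour in both views.

```bash
cat > h.py <<'E'
import cv2, numpy as np
from plant import vision
def cam(n):
    c=vision.get_calibration(n); f=192/np.tan(np.radians(c["fov_y"]/2))
    K=np.array([[f,0,c["cx"]],[0,f,c["cy"]],[0,0,1]]); D=np.array([c["k1"],0,0,0.])
    return K,D,cv2.Rodrigues(c["rvec"])[0],c["tvec"]
def ray(n,uv):
    K,D,R,t=cam(n); x=cv2.undistortPoints(np.array([[uv]],float),K,D)[0,0]
    return -R.T@t, R.T@np.array([*x,1])
def onz(n,uv,z):
    o,d=ray(n,uv); return o+d*(z-o[2])/d[2]
def tri(a,b):
    (o1,d1),(o2,d2)=ray("top",a),ray("scene",b)
    s=np.linalg.lstsq(np.c_[d1,-d2],o2-o1,rcond=None)[0]
    p,q=o1+s[0]*d1,o2+s[1]*d2
    return (p+q)/2,np.linalg.norm(p-q)
def blobs(im,lo,hi,box,amin=8):
    h=cv2.cvtColor(im,cv2.COLOR_RGB2HSV); m=cv2.inRange(h,lo,hi)
    k=np.zeros_like(m); u0,v0,u1,v1=box; k[v0:v1,u0:u1]=m[v0:v1,u0:u1]
    n,_,st,c=cv2.connectedComponentsWithStats(k)
    return [(c[i].round(1),st[i,4],st[i,:4]) for i in range(1,n) if st[i,4]>=amin],k
BOX={"top":(180,125,375,250),"scene":(150,165,360,260)}
BRASS=((12,120,60),(28,255,255)); BLUE=((100,120,40),(130,255,255))
E
python3 - <<'E'
from h import *
for n in("scene","top"):
    im=vision.get_image(n); cv2.imwrite(f"pics/{n}1.png",im[:,:,::-1])
    for nm,(lo,hi) in dict(brass=BRASS,blue=BLUE,red=((0,200,60),(8,255,255))).items():
        b,m=blobs(im,lo,hi,BOX[n]); print(n,nm)
        for x in b:
            print("  ",*x[:2],x[2],onz(n,x[0],.038 if nm=="brass" else .01).round(4) )
        if nm!="brass":
            bx=cv2.boxPoints(cv2.minAreaRect(cv2.findNonZero(m)))
            print([onz(n,p,.025)[:2].round(3).tolist() for p in bx])
    u0,v0,u1,v1=BOX[n]; c=im[v0:v1,u0:u1,::-1]; cv2.imwrite(f"pics/{n}1c.png",cv2.resize(c,None,fx=4,fy=4,interpolation=cv2.INTER_CUBIC)[:600,:800])
E
```

```text
scene brass
   [239.8 177.9] 47 [236 175   9   7] [ 0.4924 -0.0505  0.038 ]
   [261.9 202.2] 68 [258 198   9   9] [ 0.5879 -0.0118  0.038 ]
   [267.1 213. ] 69 [263 209   9   9] [ 0.625 -0.007  0.038]
scene blue
   [325.3 215.3] 2939 [303 176  48  77] [0.6411 0.1424 0.01  ]
[[0.509, 0.12], [0.522, 0.236], [0.77, 0.16], [0.757, 0.061]]
scene red
   [181.2 214.9] 2186 [157 176  48  76] [ 0.5634 -0.2162  0.01  ]
[[0.672, -0.284], [0.416, -0.245], [0.456, -0.141], [0.703, -0.195]]
top brass
   [266.1 177. ] 63 [262 173   9   9] [ 0.6205 -0.0089  0.038 ]
   [268.1 190.5] 59 [264 187   9   8] [ 0.5833 -0.0143  0.038 ]
   [282.8 225. ] 63 [279 221   9   9] [ 0.4893 -0.0539  0.038 ]
top blue
   [212.8 175.4] 2892 [187 132  52  88] [0.6293 0.1404 0.01  ]
[[0.524, 0.211], [0.756, 0.16], [0.733, 0.066], [0.503, 0.118]]
top red
   [339.7 203.1] 2751 [316 160  48  87] [ 0.551  -0.2151  0.01  ]
[[0.448, -0.143], [0.673, -0.193], [0.655, -0.285], [0.429, -0.233]]
```

View pics/top1c.png

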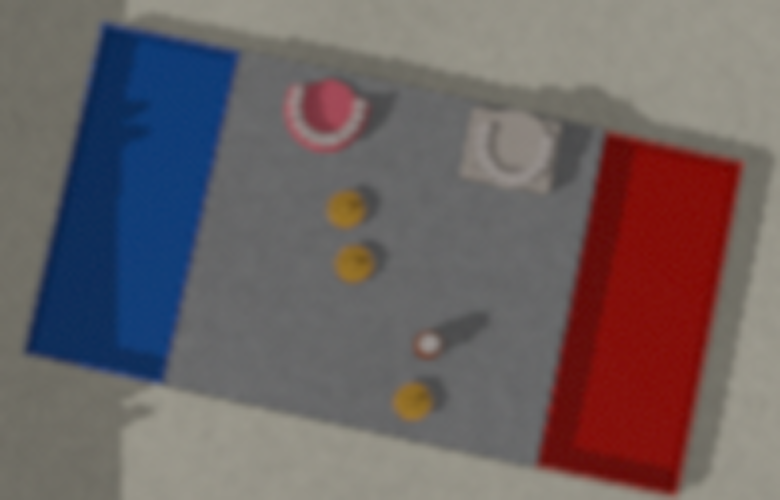

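View pics/scene1c.png

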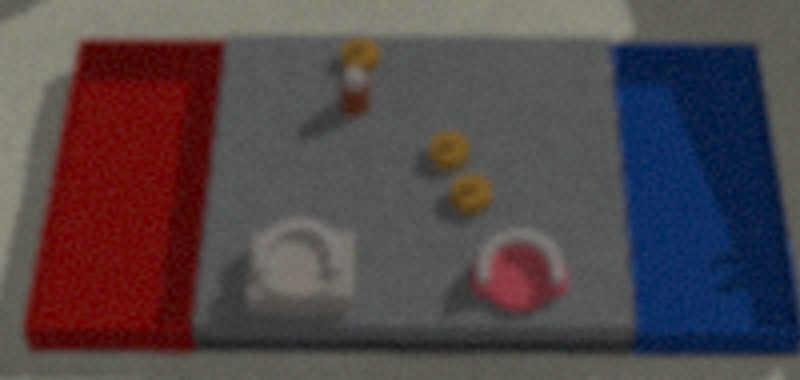

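```bash
cat > g.py <<'E'
from h import *
from plant import telemetry
from scipy.spatial.transform import Rotation as Ro
C=np.array([.590,-.037]); A=np.radians(-12.5)
def setplate(c,a):
    global C,A; C,A=np.array(c),a
def P(p):
    d=np.array(p)[:2]-C; c,s=np.cos(A),np.sin(A); return np.array([c*d[0]+s*d[1],-s*d[0]+c*d[1]])
def tool():
    o=telemetry.get_obs(); w,x,y,z=o["eef_rot"]; R=Ro.from_quat([x,y,z,w]).as_matrix()
    yaw=np.degrees(np.arctan2(R[1,0],R[0,0])-A)-90
    print("t",round(o["time"],2),"tool plate xy mm",(P(o["eef_pos"])*1e3).round(1),"z",(o["eef_pos"][2]*1e3).round(1),"yaw err",yaw.round(2),"tilt",R[:,2].round(3),"F",o["contact_force"].round(1),"w",o["gripper_width"])
E
python3 - <<'E'
from g import *
t={}
for n in("scene","top"):
    im=cv2.imread(f"pics/{n}1.png")[:,:,::-1].copy(); t[n]=im
prs=dict(a=((282.8,225),(239.8,177.9)),b=((268.1,190.5),(261.9,202.2)),c=((266.1,177),(267.1,213)),die=((287,210.8),(238.5,183)))
for k,(a,b) in prs.items():
    p,g=tri(a,b); print(k,p.round(4),"gap",g.round(4),"plate",(P(p)*1e3).round(1), "top@z",(P(onz("top",a,.030 if k=="die" and 0 else (.062 if k=="die" else .041)))*1e3).round(1))
for k,u in dict(denture=(262,153),model=(308,162)).items(): print(k,(P(onz("top",u,.05))*1e3).round(1))
# plate edges: grey mask inside box at z=.03
im=t["top"]; h=cv2.cvtColor(im,cv2.COLOR_RGB2HSV)
_,mb=blobs(im,*BLUE,BOX["top"]); _,mr=blobs(im,(0,200,60),(8,255,255),BOX["top"])
for nm,m in(("blue",mb),("red",mr)):
    pts=[]
    for v in range(150,210,3) if nm=="blue" else range(175,230,3):
        u=np.flatnonzero(m[v]); 
        if len(u): pts.append(onz("top",(u.max()+.5 if nm=="blue" else u.min()-.5,v),.028)[:2])
    pts=np.array(pts); c=np.polyfit(pts[:,0],pts[:,1],1); print(nm,"edge angle",np.degrees(np.arctan(c[0])), "plate y at edge",np.mean([P(p)[1] for p in pts])*1e3)
E
python3 -m crank '[0,0,0,0,0,-0.98,6, 0,0,0,0,0,-0.98,6, 0,0,0,0,0,-0.98,6, 0,0,0,0,0,-0.98,6, 0,0,0,0,0,-0.98,6, 0,0,0,0,0,-0.98,6, 0,0,0,0,0,-0.98,6, 0,0,0,0,0,-0.98,6, 0,0,0,0,0,-0.98,6]'
python3 -c "from g import *;tool()"
```

```text
a [ 0.4898 -0.0521  0.0358] gap 0.0039 plate [-94.6 -36.4] top@z [-94.8 -38.2]
b [ 0.5842 -0.0127  0.0341] gap 0.0034 plate [-11.   22.5] top@z [-11.8  20.7]
c [ 0.6214 -0.0075  0.034 ] gap 0.0029 plate [24.3 35.6] top@z [23.3 34. ]
die [ 0.527  -0.0622  0.0567] gap 0.0044 plate [-56.  -38.2] top@z [-56.4 -40.2]
denture [84.2 58.9]
model [ 87.  -68.8]
blue edge angle -12.517516077782412 plate y at edge 131.4840409338453
red edge angle -12.122629145514708 plate y at edge -133.7713613068178
time: 1.32
eef_pos: [0.2569, -0.5695, 0.2559]
eef_rot: [-0.0, 0.78, 0.625, 0.0]
contact_force: [-0.2, -0.3, -1.0]
gripper_width: 0.067
finger_force: 0.0
t 1.32 tool plate xy mm [-209.9 -592. ] z 255.9 yaw err -0.1 tilt [-0.     0.001 -1.   ] F [-0.2 -0.3 -1. ] w 0.06740656135490085
```

Measured heights of 34–36 mm fall within the buttons' span (30–47 mm) and the lanes match the text. I'll sweep c (24,35) first, then b (-11,21), then a (-95,-37).

```bash
python3 -m crank '[1,0.4,0,0,0,0,6, 1,0.4,0,0,0,0,6, 1,0.4,0,0,0,0,6, 1,0.4,0,0,0,0,6, 1,0.4,0,0,0,0,6, 1,0.4,0,0,0,0,6, 1,0.4,0,0,0,0,6, 1,0.4,0,0,0,0,6, 1,0.4,0,0,0,0,6, 1,0.4,0,0,0,0,6]' | head -1
python3 -m crank '[1,0.4,0.3,0,0,0,6, 1,0.4,0.3,0,0,0,6, 1,0.4,0.3,0,0,0,6, 1,0.4,0.3,0,0,0,6, 1,0.4,0.3,0,0,0,6, 1,0.4,0.3,0,0,0,6, 1,0.4,0.3,0,0,0,6, 1,0.4,0.3,0,0,0,6, 1,0.4,0.3,0,0,0,6, 1,0.4,0.3,0,0,0,6]' | head -1
python3 -m crank '[1,0.4,0.3,0,0,0,6, 1,0.4,0.3,0,0,0,6, 1,0.4,0.3,0,0,0,6, 0.5,0.2,0.3,0,0,0,6, 0,0,0,0,0,0,6, 0,0,0,0,0,0,6]' | head -1
python3 -c "from g import *;tool()"
```

```text
time: 2.58
time: 3.82
time: 4.58
t 4.58 tool plate xy mm [27.8 -6.4] z 151.3 yaw err -0.32 tilt [-0.001 -0.    -1.   ] F [-0.2 -0.4  0.4] w 0.07489955658104348
```

```bash
python3 -m crank '[0.1,-0.13,0.8,0,0,0.05,6, 0,0,0.8,0,0,0,6, 0,0,0.8,0,0,0,6, 0,0,0.8,0,0,0,6, 0,0,0.25,0,0,0,6, 0,0,0,0,0,0,6, 0,0,0,0,0,0,6]' | head -1
python3 - <<'E'
from g import *
tool()
im=vision.get_image("scene"); cv2.imwrite("pics/s2.png",cv2.resize(im[150:270,150:360,::-1],None,fx=3.8,fy=3.8,interpolation=2))
E
```

```text
time: 5.45
t 5.45 tool plate xy mm [25.8 -3.3] z 65.7 yaw err -0.59 tilt [ 0.001 -0.    -1.   ] F [-0.1  0.9  0.5] w 0.07263792700894849
```

View pics/s2.png

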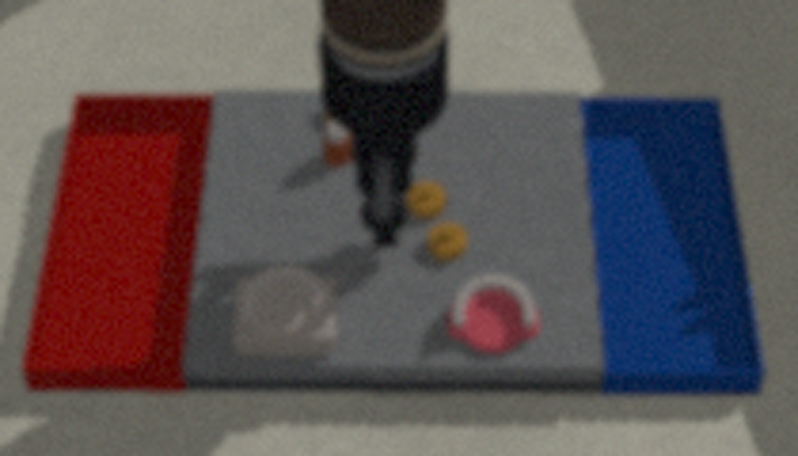

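The fingertips (crop 385,238) stand on the red-tray side of button c (447,240), clear of everything else. I'll lower and sweep.

```bash
python3 -m crank '[0,0,0.25,0,0,-0.1,6, 0,0,0,0,0,0,6, 0.5,0,0,0,0,0,6, 0.5,0,0,0,0,0,6, 0.5,0,0,0,0,0,6, 0.5,0,0,0,0,0,6, 0.5,0,0,0,0,0,6, 0.5,0,0,0,0,0,6]' | head -1
python3 - <<'E'
from g import *
tool()
for n in("scene","top"):
    for x in blobs(vision.get_image(n),*BRASS,BOX[n],5)[0]: print(n,*x[:2],(P(onz(n,x[0],.038))*1e3).round(1))
E
```

```text
time: 6.5
t 6.5 tool plate xy mm [25.  72.5] z 58.8 yaw err 0.02 tilt [-0. -0. -1.] F [-0.4 -0.8  0.4] w 0.07007474433190364
scene [239.8 177.9] 48 [-92.4 -34.3]
scene [261.9 202.2] 68 [-7.5 24.1]
scene [291.2 213.1] 64 [27.5 96.5]
top [282.7 225. ] 62 [-94.7 -38. ]
```

Button c moves cleanly and b is untouched, so I continue over the edge.

```bash
python3 -m crank '[0.5,0,0,0,0,0,6, 0.5,0,0,0,0,0,6, 0.5,0,0,0,0,0,6, 0.5,0,0,0,0,0,6, 0.5,0,0,0,0,0,6, 0.5,0,0,0,0,0,6, 0,0,0,0,0,0,6, 0,0,-0.8,0,0,0,6, 0,0,-0.8,0,0,0,6, 0,0,-0.4,0,0,0,6]' | head -1
python3 - <<'E'
from g import *
tool()
for n in("scene","top"):
    for x in blobs(vision.get_image(n),*BRASS,BOX[n],5)[0]: print(n,*x[:2],(P(onz(n,x[0],.038))*1e3).round(1),(P(onz(n,x[0],.01))*1e3).round(1))
E
```

```text
time: 7.85
t 7.85 tool plate xy mm [ 26.8 146.7] z 112.1 yaw err -0.03 tilt [ 0.005  0.    -1.   ] F [ 0.4 -0.2 -0. ] w 0.06883965088632532
scene [239.9 177.9] 48 [-92.4 -34.1] [-119.5  -35.6]
scene [261.9 202.3] 68 [-7.2 24.1] [-31.5  24.6]
scene [319.2 218.5] 50 [ 44.1 164.4] [ 21.6 169.6]
top [268.1 190.5] 59 [-11.4  20.8] [-8.2 20.9]
top [282.8 225. ] 63 [-94.6 -38.3] [-93.4 -39.5]
```

Button c is in the tray. Now back for b.

```bash
python3 -m crank '[-0.94,-0.22,0,0,0,0,6, -0.94,-0.22,0,0,0,0,6, -0.94,-0.22,0,0,0,0,6, -0.94,-0.22,0,0,0,0,6, -0.94,-0.22,0,0,0,0,6, -0.94,-0.22,0,0,0,0,6, -0.94,-0.22,0,0,0,0,6, 0,0,0.5,0,0,0,6, 0,0,0.5,0,0,0,6, 0,0,0,0,0,0,6]' | head -1
python3 -c "from g import *;tool()"
```

```text
time: 9.2
t 9.2 tool plate xy mm [-15.  -17.5] z 81.8 yaw err 0.03 tilt [-0.004  0.001 -1.   ] F [ 0.6 -0.6 -0.8] w 0.06968936615077975
```

```bash
python3 -m crank '[0,0.13,0.45,0,0,0,6, 0,0,0.45,0,0,0,6, 0,0,0,0,0,0,6, 0.5,0,0,0,0,0,6, 0.5,0,0,0,0,0,6, 0.5,0,0,0,0,0,6, 0.5,0,0,0,0,0,6]' | head -1
python3 - <<'E'
from g import *
tool()
for n in("scene",):
    for x in blobs(vision.get_image(n),*BRASS,BOX[n],5)[0]: print(n,*x[:2],(P(onz(n,x[0],.038))*1e3).round(1))
E
```

```text
time: 10.07
t 10.07 tool plate xy mm [-10.2  33.3] z 61.5 yaw err 0.03 tilt [ 0. -0. -1.] F [ 0.3 -0.2  0.3] w 0.06989824419634892
scene [239.9 177.9] 47 [-92.4 -34.1]
scene [274.8 201.9] 70 [-8.8 56.7]
scene [319.2 218.5] 50 [ 44.1 164.4]
```

```bash
python3 -m crank '[0.5,0,0.1,0,0,0,6, 0.5,0,0,0,0,0,6, 0.5,0,0,0,0,0,6, 0.5,0,0,0,0,0,6, 0.5,0,0,0,0,0,6, 0.5,0,0,0,0,0,6, 0.5,0,0,0,0,0,6, 0.5,0,0,0,0,0,6, 0.5,0,0,0,0,0,6]' | head -1
python3 -m crank '[0,0,0,0,0,0,6, 0,0,-0.8,0,0,0,6, 0,0,-0.8,0,0,0,6, 0,0,-0.4,0,0,0,6]' | head -1
python3 - <<'E'
from g import *
tool()
for n in("scene","top"):
    for x in blobs(vision.get_image(n),*BRASS,BOX[n],5)[0]: print(n,*x[:2],(P(onz(n,x[0],.038))*1e3).round(1),(P(onz(n,x[0],.01))*1e3).round(1))
E
```

```text
time: 11.25
time: 11.75
t 11.75 tool plate xy mm [ -8.5 144.8] z 111.9 yaw err -0.03 tilt [ 0.005  0.    -1.   ] F [ 0.1 -0.1  0.8] w 0.07332021085089908
scene [240.  177.9] 49 [-92.4 -33.8] [-119.5  -35.4]
scene [318.5 213.4] 103 [ 27.9 164.1] [  4.9 169.3]
top [282.8 225. ] 63 [-94.6 -38.3] [-93.4 -39.5]
```

```bash
python3 -m crank '[-0.98,-0.39,0,0,0,0,6, -0.98,-0.39,0,0,0,0,6, -0.98,-0.39,0,0,0,0,6, -0.98,-0.39,0,0,0,0,6, -0.98,-0.39,0,0,0,0,6, -0.98,-0.39,0,0,0,0,6, -0.98,-0.39,0,0,0,0,6, -0.98,-0.39,0,0,0,0,6, -0.98,-0.39,0,0,0,0,6, 0,0,0,0,0,0,6]' | head -1
python3 -m crank '[0,0,0.5,0,0,0,6, 0,0,0,0,0,0,6]' | head -1
python3 -c "from g import *;tool()"
```

```text
time: 13.1
time: 13.35
t 13.35 tool plate xy mm [-98.9 -75.2] z 94.9 yaw err 0.04 tilt [-0.003  0.001 -1.   ] F [ 0.2 -0.   0.6] w 0.06928107540750751
```

```bash
python3 -m crank '[0,0.12,0.7,0,0,0,6, 0,0,0.7,0,0,0,6, 0,0,0,0,0,0,6, 0.5,0,0,0,0,0,6, 0.5,0,0,0,0,0,6, 0.5,0,0,0,0,0,6, 0.5,0,0,0,0,0,6]' | head -1
python3 - <<'E'
from g import *
tool()
for n in("scene","top"):
    for x in blobs(vision.get_image(n),*BRASS,BOX[n],5)[0]: print(n,*x[:2],(P(onz(n,x[0],.038))*1e3).round(1))
E
```

```text
time: 14.22
t 14.22 tool plate xy mm [-94.8 -24.8] z 61.7 yaw err 0.03 tilt [ 0.001 -0.    -1.   ] F [ 0.1 -0.4  0.3] w 0.06849540199519052
scene [252.2 178.1] 57 [-91.9  -1.4]
scene [318.4 213.3] 106 [ 27.6 163.9]
top [220.1 168.3] 45 [ 20.1 162.6]
top [217.5 180.4] 49 [-14.1 162. ]
```

Button a is at about (-95,-4) and moving straight. I go on to y = 148.

```bash
python3 -m crank '[0.5,0,0.1,0,0,0,6, 0.5,0,0,0,0,0,6, 0.5,0,0,0,0,0,6, 0.5,0,0,0,0,0,6, 0.5,0,0,0,0,0,6, 0.5,0,0,0,0,0,6, 0.5,0,0,0,0,0,6]' | head -1
python3 -m crank '[0.5,0,0,0,0,0,6, 0.5,0,0,0,0,0,6, 0.5,0,0,0,0,0,6, 0.5,0,0,0,0,0,6, 0.5,0,0,0,0,0,6, 0.5,0,0,0,0,0,6, 0.4,0,0,0,0,0,6, 0,0,0,0,0,0,6]' | head -1
python3 -m crank '[0,0,-0.8,0,0,0,6, 0,0,-0.8,0,0,0,6, 0,0,-0.8,0,0,0,6, 0,-1,-0.8,0,0,0,6, 0,-1,-0.8,0,0,0,6, 0,-1,-0.5,0,0,0,6, 0,-1,0,0,0,0,6, 0,0,0,0,0,0,6]' | head -1
python3 - <<'E'
from g import *
tool()
for n in("scene","top"):
    im=vision.get_image(n); u0,v0,u1,v1=BOX[n]
    cv2.imwrite(f"pics/{n}3.png",cv2.resize(im[v0:v1,u0:u1,::-1],None,fx=3.8,fy=3.8,interpolation=2))
    for x in blobs(im,*BRASS,BOX[n],5)[0]: print(n,*x[:2],(P(onz(n,x[0],.01))*1e3).round(1))
E
```

```text
time: 15.2
time: 16.2
time: 17.2
t 17.2 tool plate xy mm [-196.6  146. ] z 171.0 yaw err 0.05 tilt [-0.001 -0.    -1.   ] F [0.6 1.1 0.7] w 0.07229372704835768
scene [315.2 183.4] 48 [-100.8  169.9]
scene [318.5 213.3] 101 [  4.6 169.3]
top [220.1 168.3] 45 [ 24.  166.1]
top [217.5 180.5] 50 [-11.3 165.5]
top [210.4 210.5] 50 [-97.7 165.8]
```

View pics/scene3.png

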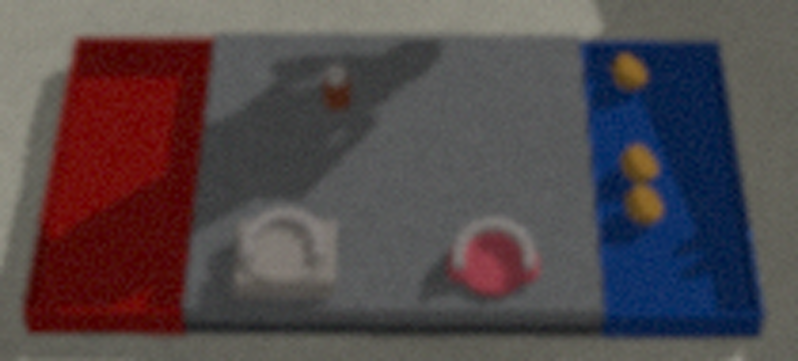

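View pics/top3.png

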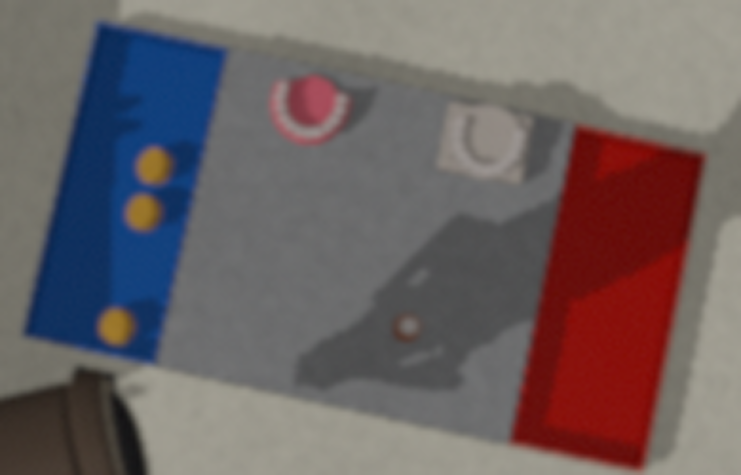

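Both views show all three buttons in the blue tray (top crop 153,165; 143,212; 116,326). The die (407,326), the model and the denture are unmoved, the red tray is empty and the arm is clear.

```bash
python3 -c "from plant import workorder;print(workorder.finish_job())"
```

```text
the job is handed in; nothing more can be done
None
```

I swept all three casting buttons off the plate into the blue tray and handed the job in at about 17 s; the final pictures show the die, jaw model and denture undisturbed and the red tray empty.

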